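# Dial open the gadget safe

## Task

The mixer's spare beaters are locked in the green gadget safe: open it by its combination dial. Turn the dial right to 9, then left to 0, then slowly right again until you feel the spring catch drop into its notch somewhere between 1 and 6; stop there at once and do not force the dial against the catch. Then slide the cream lid all the way open towards the safe's front by its knob and let go, leaving the other things on the counter where they are.

Things in the scene. Friction and masses are not known exactly. Their poses are not given: they have to be found in the camera images.
- safe: Gadget safe, a dark green steel box fixed to the counter: 150 mm deep (x), 270 wide (y), 95 high. Origin: centre of its underside; -x is its front, roughly towards the robot. Dial axis at local (0, 65) mm, lid knob at local (30, -67.5) mm when shut. Flat top at 95 mm, clear but for dial and lid.
- dial_grip (a point): On the dial's upright axis, 23 mm above the flat top: TCP height for the grasp. The dial is a black knurled round knob, 43 mm in diameter, from 5 to 31 mm above the top, over a dark steel skirt 69 mm wide, 5 mm high. The point turns with the dial; its x axis is the way the white pointer line points.
- dial_pointer (a point): Tip of the dial's white pointer line, 34 mm from the axis, 5 mm above the flat top; turns with the dial.
- dial (a joint): Dial angle, rad, grows when turned left (anticlockwise from above). 0 = pointer along the safe's +x, at tick 5. Tick k is at (5 - k) x 0.16: 0 at +0.80, 4 at +0.16, 9 at -0.64. End stops at +-0.95. Starts between ticks 3 and 6. Free turning takes 0.05 to 0.15 N m.
- scale_mid (a point): Tick 5 (fixed). Eleven ticks 0 to 10 fan 0.16 rad apart round the dial's far (+x) side, 40 to 54 mm from its axis, counted from left to right as seen from the front: 0 long green, 5 long yellow, 10 long red, the rest short white. Inside, 9 and 0 each set a wheel: turn back within half a tick of them; if it fails, begin again at 9.
- notch_zone (a point): Tick 4 (fixed). On the way right from 0 the catch drops into a notch somewhere between ticks 1.5 and 6; the place differs each time and cannot be seen. Then the dial has up to 0.1 rad of play and beyond it stiffens, 3 to 6 N m per rad. No stiffening by tick 6.9 means the sequence was missed.
- lockwork: Fixed mount inside the safe, origin as the safe's; it carries the hidden spring catch, which its own spring loads with about 4 N. The catch bars the lid until it has dropped 9 mm into the notch. More than 12 N on the catch (some 0.4 N m on the dial above free turning) strains it.
- lid_knob (a point): Grip point of the lid's steel knob, 119.5 mm above the counter, moves with the lid. The knob is an upright pin 22 mm in diameter, from 5.5 to 33.5 mm above the 95 mm top, on a cream lid 144 x 121 mm.
- lid (a joint): How far the lid has slid, m: 0 shut, 0.075 fully open (end stop). It slides level along the safe's -x, towards its front, against 1.5 N of friction and stays where it is left. While locked it gives only 2 mm.
- bowl: Bystander: stainless bowl, 180 mm across, 85 mm high, origin under its centre.
- jug: Bystander: clear plastic measuring jug, 92 mm across, 120 mm high, handle to its +y, origin under its centre.
- tin: Bystander: red spice tin with a flap lid, 57 x 87 x 80 mm, origin under its centre.
- mixer: Bystander: cream hand mixer on its rest, 185 mm long (its x), 90 mm wide, 155 mm high, origin under its centre.

How it is judged:
By the outcome, as a careful person would: the job done as asked, in the order asked, and still so for the second after the job is handed in, with the robot touching nothing.
It also fails if it takes over 67 s, if anything falls off the work surface, if the arm or the gripper's body presses on something with over 40 N, if the wrist force passes 120 N, or if a joint passes its speed limit or range.

## Robot

A 7-joint arm with a two-finger parallel gripper is mounted at the origin on the work surface. World frame = base frame: x ahead of the robot, y to its left, z up, the work surface at z = 0. Lengths are in m, angles in rad, forces in N, time in s.
With the tool pointing down it reaches from about 0.35 to 0.9 m from the base axis. Payload 8.1 kg.
Tool frame: the origin (TCP) lies between the finger pads, 19 mm behind the fingertips; this is the grasp point; z points along the fingers, y is the line along which they close (so a half turn about z gives the same grasp; the last joint's range is limited). The gripper opens to 92 mm and grips with 3 to 60 N. Pads are 19 mm wide; open, the fingers measure 130 mm over their backs; the gripper's body (75 mm by 190 mm) begins 47 mm behind the grasp point.
Start: joints at [1.165, 0.434, 0.025, 1.573, -0.012, 1.134, -0.075], TCP at [0.186, -0.597, 0.246] pointing down, gripper open.
Joint ranges: [-2.62, 2.62], [-0.44, 2.09], [-1.27, 1.32], [0.08, 2.57], [-1.32, 4.46], [0.12, 2], [-2.74, 2.74]. Speed limits (rad/s): [2.22, 2.22, 3.01, 3.01, 3.14, 3.14, 3.14].

## Interface

Orientations are given as a rotation vector (axis times angle).
In Python, from cell import arm gives the robot as it stands.
- The arm moves only by the tool carry_out, never from a script. Its arguments are lists of equal length, an entry for each row: "claw": the finger opening in cm, from 0 to 9.18; "delta_pos": the shift along the tool's x, y, z in cm, a list of three; "angular": the turn, a rotation vector about the tool's x, y, z in rad, a list of three. In form: {"claw": [claw, ...], "delta_pos": [[dx, dy, dz], ...], "angular": [[ax, ay, az], ...]}. A call has 1 to 20 rows; each row shifts and turns the commanded pose from where the row before left it, along the tool's axes as they then stand; what a row does not reach is not made up. A row lasts 1/10 s, in which the tool goes at most 50 mm and 8.59 degrees, less where a joint would pass 70% of its speed; a pose out of reach is approached as far as the arm can. A call with a gripper value outside its range is refused whole. The fingers move at their own pace and stop on an object; "force" is the grip in N (left out, the last holds). Time passes only in rows, so rows that do not move let the fingers close. It gives the time, the measured TCP pose, the force, the opening and the grip force at its end, in the units of the state.
- arm.observe(): the state, without advancing time (a new reading comes with each control period).
- arm.get_image(name): name is "scene" or "side" or "wrist"; returns a dict with "frame" (420x560x3 uint8, red, green, blue), "mtx" (3x3 intrinsics, pixels), "T" (4x4, takes a point from camera to world coordinates). Camera axes: x right, y down, z forward; pixel columns grow to the right and rows downward; lengths in m; the calibration is good to about 2 mm. A picture is of the moment at which its call begins. There is no depth.
- arm.sign_off(): hands the job in; it is judged then, once.
Trained networks look in a picture, given as the dict that the camera call returned (one of the last four; its "shot" number tells which), for a name from the list of things; names that differ only in an ending like _2 or _b are one class to them, and where a whole thing is asked for, a point or a joint stands for the part that bears it (a point fixed in the world has none). Each returns a list of dicts, best first, with "conf" (0 to 1); they miss things now and then, are a little off and sometimes report something else, mostly with a low value. They report only what shows in the picture. A call takes as long as a camera call.
- arm.look_for(label, picture): "centre" ([column, row] as shares, 0 to 1, of the picture: columns of its width, rows of its height, amid what is visible of it).
- arm.trace(label, picture): "region" (420x560 bool, what is visible of it) and "centre" ([column, row] as shares, 0 to 1, of the picture: columns of its width, rows of its height, amid what is visible of it).
- arm.place_of(label, picture): "centre" ([column, row] as shares, 0 to 1, of the picture: columns of its width, rows of its height: a listed point, or the origin of a listed thing).
The state is a dict: "clock": time; "joints": joint angles; "dq": joint speeds; "joint_efforts": joint torques, N m; "position": TCP position; "ee_rot": TCP orientation; "force": force on the tool from outside, world axes, zero at the start; "ft_torque": the same for the moment, N m; "width": opening from 0.0 (shut) to 1.0 (fully open); "gripper_force": force on a finger pad.
Only numpy, scipy, OpenCV 4.12 (cv2) and the standard library are available. Lean on these libraries where they do the work, as an engineer would, in place of code of your own. Each camera call takes 0.05 s, during which the arm holds its last target. There are 200 camera calls.

## Working session

There is one attempt and no reset: what is moved stays moved. The work goes in short steps, Python scripts to look and compute and a tool call to move; the robot and the scene stay as the last step left them, time stands still between calls to the robot, and variables do not carry over. Pictures are saved under pics/ and viewed, at most 10 in all, crops included, and the job is handed in when it is done.

Besides the shell and the picture viewer there is one more tool, called as name(argument=value, ...), one argument or row to a line, values as JSON. carry_out: Moves the arm, as the interface text tells. Its arguments: {"type":"object","properties":{"claw":{"type":"array","items":{"type":"number"}},"delta_pos":{"type":"array","items":{"type":"array","items":{"type":"number"}}},"angular":{"type":"array","items":{"type":"array","items":{"type":"number"}}},"force":{"type":"number"}},"required":["claw","delta_pos","angular"]}

```bash
mkdir -p pics
cat > h.py <<'E'
import numpy as np, cv2
from scipy.spatial.transform import Rotation as R
from cell import arm
def px(c,P):
    return np.array([c[0]*560,c[1]*420])
def plane(uv,P,z):
    K=np.array(P["mtx"]);T=np.array(P["T"])
    d=T[:3,:3]@np.linalg.inv(K)@np.array([uv[0],uv[1],1]);o=T[:3,3]
    return o+d*(z-o[2])/d[2]
def proj(p,P):
    K=np.array(P["mtx"]);T=np.array(P["T"])
    q=K@(T[:3,:3].T@(np.array(p)-T[:3,3]));return q[:2]/q[2]
E
python3 - <<'E'
from h import *
s=arm.observe();print({k:np.round(v,3).tolist() for k,v in s.items()})
Z=dict(safe=0,dial_grip=.118,dial_pointer=.1,scale_mid=.095,notch_zone=.095,lid_knob=.1195,bowl=0,jug=0,tin=0,mixer=0)
ims=[]
for n in ["scene","side"]:
    P=arm.get_image(n);f=P["frame"];ims.append(f)
    print(n,np.round(P["T"],3).tolist())
    for k,z in Z.items():
        for r in arm.place_of(k,P)[:2]:
            u=px(r["centre"],P);print(k,round(r["conf"],2),u.round(1),plane(u,P,z).round(4))
    cv2.imwrite(f"pics/{n}0.png",f[:,:,::-1])
E
```

```text
{'clock': 0.0, 'joints': [1.165, 0.435, 0.025, 1.574, -0.012, 1.134, -0.075], 'dq': [0.0, 0.001, 0.001, 0.001, 0.0, 0.001, -0.0], 'joint_efforts': [0.001, -66.784, 0.986, -31.446, -0.06, 0.043, 0.0], 'position': [0.186, -0.596, 0.245], 'ee_rot': [-3.104, -0.473, 0.001], 'force': [-0.729, -1.033, 0.112], 'ft_torque': [-0.0, 0.002, 0.023], 'gripper_force': 0.0, 'width': 1.001}
scene [[-0.298, 0.605, -0.738, 1.639], [0.954, 0.195, -0.226, 0.31], [0.007, -0.772, -0.636, 1.046], [0.0, 0.0, 0.0, 1.0]]
safe 0.91 [285.3 227.9] [0.5457 0.001  0.    ]
safe 0.75 [173.  180.3] [ 0.4259 -0.4624  0.    ]
dial_grip 0.71 [303.9 216.6] [0.6051 0.074  0.118 ]
dial_grip 0.68 [311.9 203.5] [0.539  0.0817 0.118 ]
dial_pointer 0.62 [303.7 212.9] [0.5688 0.0644 0.1   ]
dial_pointer 0.16 [157.8 220.5] [ 0.735  -0.3401  0.1   ]
scale_mid 0.87 [301.9 223. ] [0.6094 0.07   0.095 ]
notch_zone 0.69 [305.5 219.8] [0.5921 0.0764 0.095 ]
lid_knob 0.86 [263.6 198.6] [ 0.5636 -0.0657  0.1195]
bowl 0.73 [412.7 229.6] [0.4276 0.3959 0.    ]
jug 0.68 [159.5 219.8] [ 0.6347 -0.4052  0.    ]
tin 0.72 [174.6 182. ] [ 0.433
[... 189 characters left out ...]
015, -0.753, -0.658, 1.066], [0.0, 0.0, 0.0, 1.0]]
safe 0.82 [283.1 230.3] [ 0.5555 -0.0077  0.    ]
safe 0.58 [201.  332.4] [0.4226 0.3974 0.    ]
dial_grip 0.68 [265.3 216.1] [0.5417 0.0759 0.118 ]
dial_pointer 0.77 [258.9 214.8] [0.5733 0.0728 0.1   ]
scale_mid 0.71 [254.5 211.8] [0.5958 0.0701 0.095 ]
notch_zone 0.74 [251.5 213.7] [0.5954 0.0819 0.095 ]
lid_knob 0.93 [290.1 189.1] [ 0.5813 -0.0578  0.1195]
bowl 0.73 [284.8 233.7] [ 0.541  -0.0014  0.    ]
bowl 0.63 [200.  331.3] [0.4269 0.3973 0.    ]
jug 0.81 [344.1 166. ] [ 0.6525 -0.3963  0.    ]
tin 0.9 [405.9 190.7] [ 0.4197 -0.4468  0.    ]
tin 0.74 [147.7 271.3] [0.6876 0.3872 0.    ]
mixer 0.6 [145.7 270.3] [0.6946 0.3892 0.    ]
```

carry_out(
  claw=[9,9,9,9,9,9,9,9,9,9,9,9,9,9,9,9],
  delta_pos=[
    [3.1,-3,-0.5],
    [3.1,-3,-0.5],
    [3.1,-3,-0.5],
    [3.1,-3,-0.5],
    [3.1,-3,-0.5],
    [3.1,-3,-0.5],
    [3.1,-3,-0.5],
    [3.1,-3,-0.5],
    [3.1,-3,-0.5],
    [3.1,-3,-0.5],
    [3.1,-3,-0.5],
    [3.1,-3,-0.5],
    [3.1,-3,-0.5],
    [3.1,-3,-0.5],
    [3.1,-3,-0.5],
    [0,0,0],
  ],
  angular=[
    [0,0,0.02],
    [0,0,0.02],
    [0,0,0.02],
    [0,0,0.02],
    [0,0,0.02],
    [0,0,0.02],
    [0,0,0.02],
    [0,0,0.02],
    [0,0,0.02],
    [0,0,0.02],
    [0,0,0.02],
    [0,0,0.02],
    [0,0,0.02],
    [0,0,0.02],
    [0,0,0.02],
    [0,0,0],
  ],
)

```text
clock: 2.7
position: [0.574, -0.0729, 0.3208]
ee_rot: [-3.138, -0.016, -0.004]
force: [0.2, -1.2, 0.5]
width: 0.982
gripper_force: 0.0
```

Run:
```python
from h import *
s=arm.observe();print({k:np.round(v,3).tolist() for k,v in s.items() if k in("clock","joints","position","ee_rot","force","ft_torque")})
Z=dict(safe=0,dial_grip=.118,dial_pointer=.1,scale_mid=.095,notch_zone=.095,lid_knob=.1195)
P=arm.get_image("wrist");f=P["frame"]
print(np.round(P["T"],3).tolist())
for k,z in Z.items():
    for r in arm.place_of(k,P)[:2]:
        u=px(r["centre"],P);print(k,round(r["conf"],2),u.round(1),plane(u,P,z).round(4))
cv2.imwrite("pics/w1.png",f[:,:,::-1])
```

```text
{'clock': 2.7, 'joints': [0.233, 0.325, -0.268, 1.558, 0.085, 1.268, -1.608], 'position': [0.574, -0.073, 0.321], 'ee_rot': [-3.138, -0.016, -0.004], 'force': [0.167, -1.221, 0.481], 'ft_torque': [0.023, 0.055, 0.012]}
[[0.01, -0.965, -0.262, 0.647], [-1.0, -0.011, 0.0, -0.073], [-0.003, 0.262, -0.965, 0.46], [0.0, 0.0, 0.0, 1.0]]
safe 0.77 [228.7 197.5] [0.5466 0.009  0.    ]
safe 0.43 [157.  218.4] [0.5125 0.1203 0.    ]
dial_grip 0.87 [154.6 217.7] [0.5477 0.0735 0.118 ]
dial_pointer 0.76 [160.9 189.7] [0.5768 0.0705 0.1   ]
scale_mid 0.58 [164.7 175.3] [0.593  0.0664 0.095 ]
notch_zone 0.97 [155.1 180.5] [0.5867 0.0783 0.095 ]
lid_knob 0.7 [270.4 201.2] [ 0.5688 -0.0588  0.1195]
```

View pics/w1.png

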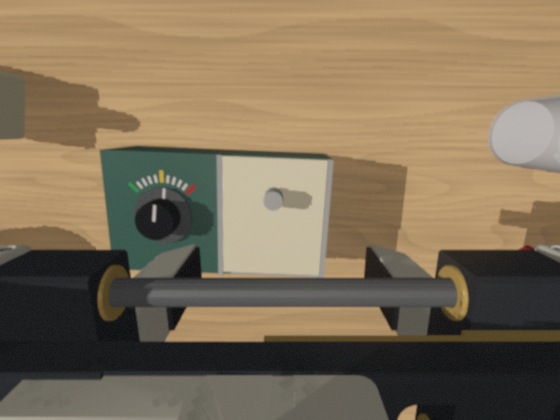

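carry_out(
  claw=[9,9,9,9,9,9],
  delta_pos=[
    [-1.1,-3.4,2.5],
    [-1.1,-3.4,2.5],
    [-1.1,-3.4,2.5],
    [-1.1,-3.4,2.5],
    [0,0,0],
    [0,0,0],
  ],
  angular=[
    [0,0,0],
    [0,0,0],
    [0,0,0],
    [0,0,0],
    [0,0,0],
    [0,0,0],
  ],
)

```text
clock: 3.65
position: [0.526, 0.0566, 0.2204]
ee_rot: [3.141, 0.006, -0.001]
force: [-0.1, -1.1, 0.6]
width: 0.979
gripper_force: 0.0
```

Run:
```python
from h import *
s=arm.observe();print({k:np.round(v,3).tolist() for k,v in s.items() if k in("clock","joints","position","ee_rot","force","ft_torque")})
Z=dict(dial_grip=.118,dial_pointer=.1,scale_mid=.095,notch_zone=.095,lid_knob=.1195)
P=arm.get_image("wrist");f=P["frame"]
for k,z in Z.items():
    for r in arm.place_of(k,P)[:1]:
        u=px(r["centre"],P);print(k,round(r["conf"],2),u.round(1),plane(u,P,z).round(4))
# rectify top plane z=.095: 0.5mm/px, rows = -x, cols=-y
xs=[(.50,.13),(.65,.13),(.65,-.13),(.50,-.13)]
src=np.float32([proj((x,y,.095),P) for x,y in xs])
dst=np.float32([(( .13-y)*2500,(.65-x)*2500) for x,y in xs])
H=cv2.getPerspectiveTransform(src,dst)
out=cv2.warpPerspective(f,H,(650,375),flags=cv2.INTER_CUBIC)
np.save("rect.npy",out)
pic=np.vstack([cv2.resize(f[100:300],(650,232)),out])
cv2.imwrite("pics/w2.png",pic[:,:,::-1])
```

```text
{'clock': 3.65, 'joints': [0.046, 0.329, -0.327, 1.818, 0.123, 1.015, -1.897], 'position': [0.526, 0.057, 0.22], 'ee_rot': [3.141, 0.006, -0.001], 'force': [-0.094, -1.129, 0.558], 'ft_torque': [-0.022, 0.025, -0.038]}
dial_grip 0.61 [260.5 198.4] [0.5454 0.074  0.118 ]
dial_pointer 0.63 [268.9 154.9] [0.5779 0.0678 0.1   ]
scale_mid 0.67 [264.5 134.3] [0.5942 0.0715 0.095 ]
notch_zone 0.69 [253.6 142.7] [0.5874 0.0806 0.095 ]
lid_knob 0.63 [436.8 166.5] [ 0.5712 -0.0616  0.1195]
```

View pics/w2.png

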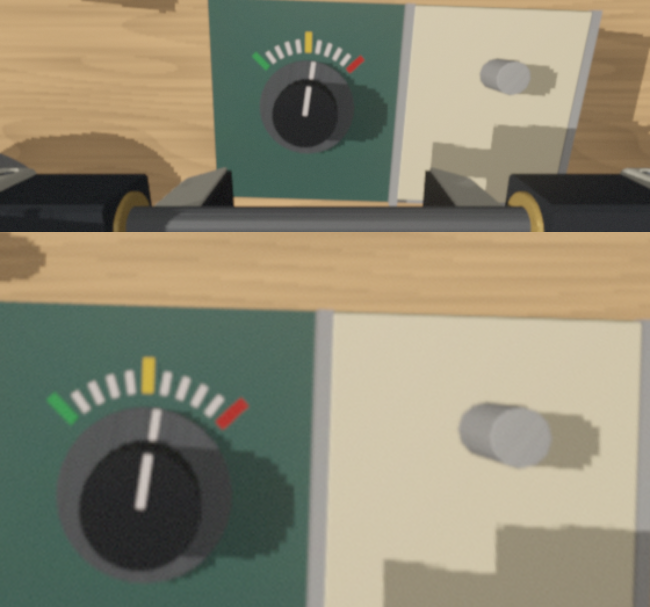

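carry_out(
  claw=[7,7,7,7,7,7],
  delta_pos=[
    [1.9,-1.5,0],
    [0,0,3],
    [0,0,3],
    [0,0,0],
    [0,0,0],
    [0,0,0],
  ],
  angular=[
    [0,0,0],
    [0,0,-0.1],
    [0,0,-0.1],
    [0,0,-0.1],
    [0,0,0],
    [0,0,0],
  ],
  force=25,
)

```text
clock: 4.55
position: [0.5461, 0.0715, 0.1611]
ee_rot: [-3.106, -0.468, -0.002]
force: [-0.4, 0.4, -0.0]
width: 0.762
gripper_force: 0.0
```

```bash
cat > st.py <<'E'
from h import *
s=arm.observe()
M=R.from_rotvec(s["ee_rot"]).as_matrix()
print("t",s["clock"],"pos",np.round(s["position"],4),"yaw",round(float(np.arctan2(M[1,0],M[0,0])),4),"tilt",M[:2,2].round(4),"F",np.round(s["force"],2),"M",np.round(s["ft_torque"],3),"w",round(s["width"],3),"g",round(float(s["gripper_force"]),1),"q7",round(s["joints"][6],2))
E
python3 st.py
```

```text
t 4.55 pos [0.5461 0.0715 0.1611] yaw 0.2989 tilt [0.0011 0.0003] F [-0.39  0.44 -0.03] M [ 0.     0.021 -0.037] w 0.762 g 0.0 q7 -1.69
```

carry_out(
  claw=[7,7,7,3.8,3.8,3.8,3.8,3.8,3.8,3.8],
  delta_pos=[
    [0,0,2],
    [0,0,2],
    [0,0,0],
    [0,0,0],
    [0,0,0],
    [0,0,0],
    [0,0,0],
    [0,0,0],
    [0,0,0],
    [0,0,0],
  ],
  angular=[
    [0,0,0],
    [0,0,0],
    [0,0,0],
    [0,0,0],
    [0,0,0],
    [0,0,0],
    [0,0,0],
    [0,0,0],
    [0,0,0],
    [0,0,0],
  ],
  force=25,
)

```text
clock: 5.55
position: [0.5457, 0.073, 0.1214]
ee_rot: [-3.105, -0.475, -0.002]
force: [-2.6, 4.2, 6.5]
width: 0.464
gripper_force: 25.0
```

```bash
cat >> st.py <<'E'
import sys
if len(sys.argv)>1:
    n,cam=sys.argv[1:3]
    P=arm.get_image(cam);f=P["frame"]
    c=np.array([.5454,.072,.095]);psi=-.035
    xs=[(-.075,.05),(.075,.05),(.075,-.05),(-.075,-.05)]
    w=[c+[x*np.cos(psi)-y*np.sin(psi),x*np.sin(psi)+y*np.cos(psi),0] for x,y in xs]
    src=np.float32([proj(p,P) for p in w]); dst=np.float32([((.05-y)*4000,(.075-x)*4000) for x,y in xs])
    out=cv2.warpPerspective(f,cv2.getPerspectiveTransform(src,dst),(400,600),flags=cv2.INTER_CUBIC)
    for k in range(11):
        a=(5-k)*.16; r=np.array([.036,.058])*4000
        p=[(int(200-q*np.sin(a)),int(300-q*np.cos(a))) for q in r]; cv2.circle(out,p[1],2,(255,0,255),-1)
    raw=cv2.resize(f,(400,300)); pic=np.hstack([out[:420],np.vstack([raw,np.zeros((120,400,3),np.uint8)])])
    cv2.imwrite(f"pics/{n}.png",pic[:,:,::-1])
E
python3 st.py g1 wrist
```

```text
t 5.55 pos [0.5457 0.073  0.1214] yaw 0.3033 tilt [0.0011 0.0012] F [-2.57  4.17  6.53] M [ 0.796  0.544 -0.065] w 0.464 g 25.0 q7 -1.71
```

View pics/g1.png

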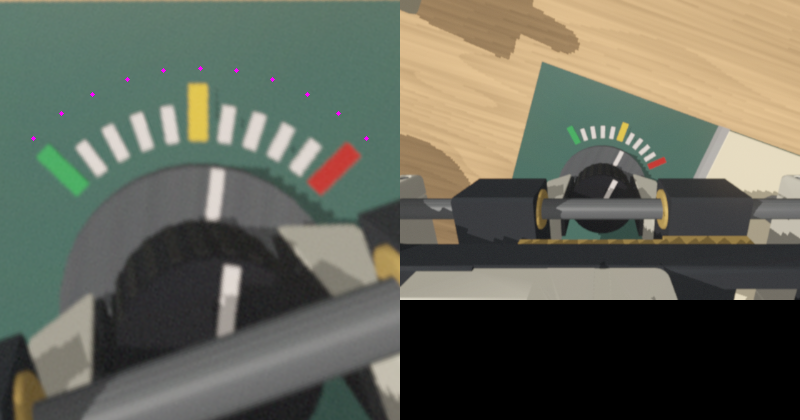

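carry_out(
  claw=[3.8,3.8,3.8,3.8,3.8,3.8,3.8,3.8,3.8],
  delta_pos=[
    [0,0,0],
    [0,0,0],
    [0,0,0],
    [0,0,0],
    [0,0,0],
    [0,0,0],
    [0,0,0],
    [0,0,0],
    [0,0,0],
  ],
  angular=[
    [0,0,0.08],
    [0,0,0.08],
    [0,0,0.08],
    [0,0,0.08],
    [0,0,0.08],
    [0,0,0.08],
    [0,0,0.04],
    [0,0,0],
    [0,0,0],
  ],
  force=25,
)

```text
clock: 6.5
position: [0.5457, 0.072, 0.1214]
ee_rot: [-3.123, 0.34, -0.002]
force: [-1.8, 0.5, 7.6]
width: 0.461
gripper_force: 25.0
```

```bash
python3 st.py g2 wrist
```

```text
t 6.5 pos [0.5457 0.072  0.1214] yaw -0.2172 tilt [0.001 0.   ] F [-1.8   0.51  7.59] M [0.332 0.458 0.098] w 0.461 g 25.0 q7 -2.15
```

View pics/g2.png

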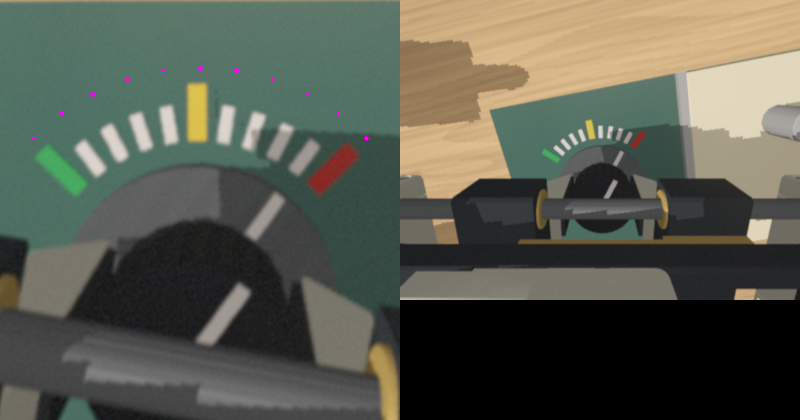

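carry_out(
  claw=[3.8,3.8,3.8,3.8,3.8,3.8,3.8,3.8,3.8,3.8,3.8,3.8,3.8,3.8,3.8,3.8,3.8],
  delta_pos=[
    [0,0,0],
    [0,0,0],
    [0,0,0],
    [0,0,0],
    [0,0,0],
    [0,0,0],
    [0,0,0],
    [0,0,0],
    [0,0,0],
    [0,0,0],
    [0,0,0],
    [0,0,0],
    [0,0,0],
    [0,0,0],
    [0,0,0],
    [0,0,0],
    [0,0,0],
  ],
  angular=[
    [0,0,-0.1],
    [0,0,-0.1],
    [0,0,-0.1],
    [0,0,-0.1],
    [0,0,-0.1],
    [0,0,-0.1],
    [0,0,-0.1],
    [0,0,-0.1],
    [0,0,-0.1],
    [0,0,-0.1],
    [0,0,-0.1],
    [0,0,-0.1],
    [0,0,-0.1],
    [0,0,-0.1],
    [0,0,-0.04],
    [0,0,0],
    [0,0,0],
  ],
  force=25,
)

```text
clock: 8.25
position: [0.5445, 0.0742, 0.1214]
ee_rot: [-2.569, -1.804, -0.001]
force: [-6.9, 6.7, 10.3]
width: 0.462
gripper_force: 25.0
```

```bash
python3 st.py g3 wrist
```

```text
t 8.25 pos [0.5445 0.0742 0.1214] yaw 1.2246 tilt [-0.0006  0.0024] F [-6.93  6.74 10.25] M [ 1.464  1.44  -0.012] w 0.462 g 25.0 q7 -0.93
```

View pics/g3.png

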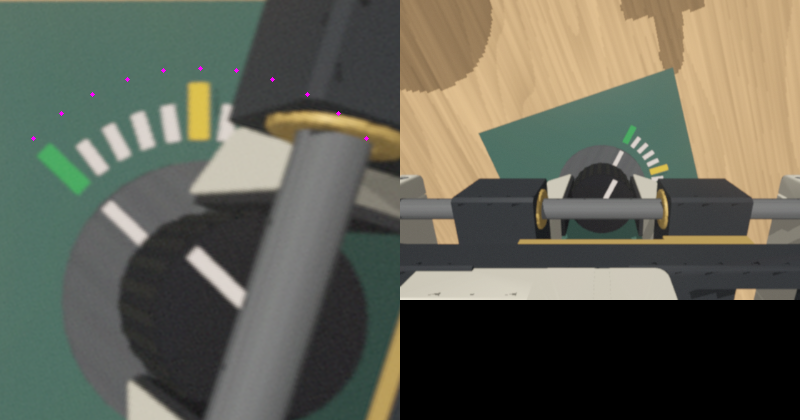

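carry_out(
  claw=[3.8,3.8,3.8,3.8,3.8,3.8,3.8],
  delta_pos=[
    [0,0,0],
    [0,0,0],
    [0,0,0],
    [0,0,0],
    [0,0,0],
    [0,0,0],
    [0,0,0],
  ],
  angular=[
    [0,0,0.04],
    [0,0,0.04],
    [0,0,0.04],
    [0,0,0.04],
    [0,0,0.02],
    [0,0,0.02],
    [0,0,0.02],
  ],
)

```text
clock: 9.0
position: [0.5449, 0.0741, 0.1214]
ee_rot: [-2.752, -1.511, -0.002]
force: [-4.8, 5.7, 7.6]
width: 0.459
gripper_force: 25.0
```

```bash
python3 st.py
```

```text
t 9.0 pos [0.5449 0.0741 0.1214] yaw 1.004 tilt [0.    0.002] F [-4.82  5.75  7.58] M [1.295 1.056 0.129] w 0.459 g 25.0 q7 -1.12
```

carry_out(
  claw=[3.8,3.8],
  delta_pos=[
    [0,0,0],
    [0,0,0],
  ],
  angular=[
    [0,0,0.02],
    [0,0,0.02],
  ],
)

```text
clock: 9.2
position: [0.545, 0.074, 0.1214]
ee_rot: [-2.782, -1.455, -0.002]
force: [-4.9, 5.8, 8.8]
width: 0.465
gripper_force: 25.0
```

```bash
python3 st.py
```

```text
t 9.2 pos [0.545  0.074  0.1214] yaw 0.9638 tilt [0.0001 0.002 ] F [-4.86  5.82  8.78] M [1.343 1.038 0.104] w 0.465 g 25.0 q7 -1.15
```

carry_out(
  claw=[3.8,3.8],
  delta_pos=[
    [0,0,0],
    [0,0,0],
  ],
  angular=[
    [0,0,0.025],
    [0,0,0.025],
  ],
)

```text
clock: 9.4
position: [0.545, 0.0739, 0.1214]
ee_rot: [-2.818, -1.385, -0.002]
force: [-4.3, 6.6, 7.5]
width: 0.467
gripper_force: 25.0
```

```bash
python3 st.py
```

```text
t 9.4 pos [0.545  0.0739 0.1214] yaw 0.9136 tilt [0.0002 0.0019] F [-4.33  6.65  7.48] M [1.28  0.96  0.165] w 0.467 g 25.0 q7 -1.2
```

carry_out(
  claw=[3.8],
  delta_pos=[
    [0,0,0],
  ],
  angular=[
    [0,0,0.025],
  ],
)

```text
clock: 9.5
position: [0.5451, 0.0739, 0.1214]
ee_rot: [-2.835, -1.35, -0.002]
force: [-5.0, 5.3, 8.0]
width: 0.462
gripper_force: 25.0
```

```bash
python3 st.py
```

```text
t 9.5 pos [0.5451 0.0739 0.1214] yaw 0.8887 tilt [0.0003 0.002 ] F [-5.02  5.28  7.99] M [1.263 0.914 0.179] w 0.462 g 25.0 q7 -1.22
```

carry_out(
  claw=[3.8],
  delta_pos=[
    [0,0,0],
  ],
  angular=[
    [0,0,0.025],
  ],
)

```text
clock: 9.6
position: [0.5451, 0.0739, 0.1214]
ee_rot: [-2.852, -1.314, -0.002]
force: [-4.6, 6.0, 7.3]
width: 0.466
gripper_force: 25.0
```

```bash
python3 st.py
```

```text
t 9.6 pos [0.5451 0.0739 0.1214] yaw 0.8636 tilt [0.0003 0.0019] F [-4.56  6.03  7.26] M [1.239 0.95  0.144] w 0.466 g 25.0 q7 -1.24
```

Noise, so not stiffening yet; continue.

carry_out(
  claw=[3.8,3.8],
  delta_pos=[
    [0,0,0],
    [0,0,0],
  ],
  angular=[
    [0,0,0.02],
    [0,0,0.02],
  ],
)

```text
clock: 9.8
position: [0.5452, 0.0738, 0.1214]
ee_rot: [-2.877, -1.257, -0.002]
force: [-5.0, 6.8, 7.7]
width: 0.463
gripper_force: 25.0
```

```bash
python3 st.py
```

```text
t 9.8 pos [0.5452 0.0738 0.1214] yaw 0.8237 tilt [0.0004 0.0019] F [-4.95  6.83  7.68] M [1.233 0.919 0.131] w 0.463 g 25.0 q7 -1.27
```

carry_out(
  claw=[3.8,3.8],
  delta_pos=[
    [0,0,0],
    [0,0,0],
  ],
  angular=[
    [0,0,0.02],
    [0,0,0.02],
  ],
)

```text
clock: 10.0
position: [0.5452, 0.0738, 0.1214]
ee_rot: [-2.902, -1.199, -0.002]
force: [-4.6, 6.5, 7.7]
width: 0.46
gripper_force: 25.0
```

```bash
python3 st.py
```

```text
t 10.0 pos [0.5452 0.0738 0.1214] yaw 0.7837 tilt [0.0005 0.0018] F [-4.62  6.46  7.72] M [1.203 0.859 0.116] w 0.46 g 25.0 q7 -1.31
```

carry_out(
  claw=[3.8,3.8],
  delta_pos=[
    [0,0,0],
    [0,0,0],
  ],
  angular=[
    [0,0,0.02],
    [0,0,0.02],
  ],
)

```text
clock: 10.2
position: [0.5453, 0.0737, 0.1214]
ee_rot: [-2.926, -1.141, -0.002]
force: [-3.8, 5.4, 5.9]
width: 0.464
gripper_force: 25.0
```

```bash
python3 st.py
```

```text
t 10.2 pos [0.5453 0.0737 0.1214] yaw 0.7436 tilt [0.0006 0.0018] F [-3.75  5.37  5.91] M [1.139 0.858 0.127] w 0.464 g 25.0 q7 -1.34
```

carry_out(
  claw=[3.8,3.8],
  delta_pos=[
    [0,0,0],
    [0,0,0],
  ],
  angular=[
    [0,0,0.02],
    [0,0,0.02],
  ],
)

```text
clock: 10.4
position: [0.5453, 0.0737, 0.1214]
ee_rot: [-2.948, -1.082, -0.002]
force: [-3.7, 5.0, 6.9]
width: 0.463
gripper_force: 25.0
```

```bash
python3 st.py
```

```text
t 10.4 pos [0.5453 0.0737 0.1214] yaw 0.7035 tilt [0.0007 0.0018] F [-3.73  5.01  6.92] M [1.176 0.754 0.064] w 0.463 g 25.0 q7 -1.37
```

carry_out(
  claw=[3.8,3.8],
  delta_pos=[
    [0,0,0],
    [0,0,0],
  ],
  angular=[
    [0,0,0.02],
    [0,0,0.02],
  ],
)

```text
clock: 10.6
position: [0.5454, 0.0736, 0.1214]
ee_rot: [-2.969, -1.023, -0.002]
force: [-3.0, 5.2, 7.7]
width: 0.459
gripper_force: 25.0
```

```bash
python3 st.py
```

```text
t 10.6 pos [0.5454 0.0736 0.1214] yaw 0.6635 tilt [0.0007 0.0017] F [-2.95  5.2   7.67] M [1.115 0.741 0.132] w 0.459 g 25.0 q7 -1.41
```

carry_out(
  claw=[3.8,3.8],
  delta_pos=[
    [0,0,0],
    [0,0,0],
  ],
  angular=[
    [0,0,0.02],
    [0,0,0.02],
  ],
)

```text
clock: 10.8
position: [0.5454, 0.0736, 0.1214]
ee_rot: [-2.989, -0.963, -0.002]
force: [-2.8, 5.5, 7.6]
width: 0.456
gripper_force: 25.0
```

```bash
python3 st.py
```

```text
t 10.8 pos [0.5454 0.0736 0.1214] yaw 0.6233 tilt [0.0008 0.0017] F [-2.85  5.49  7.64] M [1.111 0.671 0.078] w 0.456 g 25.0 q7 -1.44
```

carry_out(
  claw=[3.8,3.8],
  delta_pos=[
    [0,0,0],
    [0,0,0],
  ],
  angular=[
    [0,0,0.02],
    [0,0,0.02],
  ],
)

```text
clock: 11.0
position: [0.5455, 0.0735, 0.1214]
ee_rot: [-3.008, -0.903, -0.002]
force: [-2.7, 4.6, 7.9]
width: 0.462
gripper_force: 25.0
```

```bash
python3 st.py
```

```text
t 11.0 pos [0.5455 0.0735 0.1214] yaw 0.5832 tilt [0.0009 0.0016] F [-2.69  4.61  7.94] M [1.005 0.61  0.167] w 0.462 g 25.0 q7 -1.48
```

carry_out(
  claw=[3.8],
  delta_pos=[
    [0,0,0],
  ],
  angular=[
    [0,0,0.025],
  ],
)

```text
clock: 11.1
position: [0.5455, 0.0734, 0.1214]
ee_rot: [-3.019, -0.865, -0.002]
force: [-3.0, 4.8, 6.9]
width: 0.461
gripper_force: 25.0
```

```bash
python3 st.py
```

```text
t 11.1 pos [0.5455 0.0734 0.1214] yaw 0.5584 tilt [0.0009 0.0016] F [-3.    4.83  6.85] M [0.98  0.602 0.313] w 0.461 g 25.0 q7 -1.5
```

carry_out(
  claw=[3.8],
  delta_pos=[
    [0,0,0],
  ],
  angular=[
    [0,0,0],
  ],
)

```text
clock: 11.2
position: [0.5455, 0.0734, 0.1214]
ee_rot: [-3.019, -0.865, -0.002]
force: [-2.6, 4.4, 7.1]
width: 0.461
gripper_force: 25.0
```

```bash
python3 st.py
```

```text
t 11.2 pos [0.5455 0.0734 0.1214] yaw 0.5584 tilt [0.0009 0.0014] F [-2.64  4.42  7.05] M [0.906 0.639 0.139] w 0.461 g 25.0 q7 -1.5
```

carry_out(
  claw=[3.8,3.8],
  delta_pos=[
    [0,0,0],
    [0,0,0],
  ],
  angular=[
    [0,0,-0.03],
    [0,0,0],
  ],
)

```text
clock: 11.4
position: [0.5455, 0.0735, 0.1214]
ee_rot: [-3.005, -0.913, -0.002]
force: [-3.3, 5.4, 7.4]
width: 0.458
gripper_force: 25.0
```

```bash
python3 st.py
```

```text
t 11.4 pos [0.5455 0.0735 0.1214] yaw 0.59 tilt [0.0009 0.0016] F [-3.26  5.39  7.36] M [1.027 0.621 0.072] w 0.458 g 25.0 q7 -1.47
```

```bash
cat > av.py <<'E'
from h import *
v=[]
for i in range(5):
    arm.get_image("scene"); v.append(arm.observe()["ft_torque"][2])
print("Mz",np.round(v,3),np.mean(v).round(3))
E
python3 av.py
```

```text
Mz [0.15  0.054 0.046 0.113 0.08 ] 0.089
```

carry_out(
  claw=[3.8,3.8],
  delta_pos=[
    [0,0,0],
    [0,0,0],
  ],
  angular=[
    [0,0,0.03],
    [0,0,0.01],
  ],
)

```text
clock: 11.85
position: [0.5455, 0.0734, 0.1214]
ee_rot: [-3.023, -0.85, -0.002]
force: [-2.7, 5.3, 6.5]
width: 0.464
gripper_force: 25.0
```

```bash
python3 st.py; python3 av.py
```

```text
t 11.85 pos [0.5455 0.0734 0.1214] yaw 0.5483 tilt [0.001  0.0015] F [-2.67  5.33  6.5 ] M [0.988 0.61  0.255] w 0.464 g 25.0 q7 -1.51
Mz [0.19  0.2   0.168 0.18  0.184] 0.184
```

carry_out(
  claw=[3.8],
  delta_pos=[
    [0,0,0],
  ],
  angular=[
    [0,0,0.015],
  ],
)

```text
clock: 12.2
position: [0.5455, 0.0734, 0.1214]
ee_rot: [-3.029, -0.829, -0.002]
force: [-3.2, 4.9, 6.6]
width: 0.464
gripper_force: 25.0
```

```bash
python3 st.py; python3 av.py
```

```text
t 12.2 pos [0.5455 0.0734 0.1214] yaw 0.5344 tilt [0.0009 0.0014] F [-3.18  4.9   6.61] M [0.931 0.554 0.322] w 0.464 g 25.0 q7 -1.52
Mz [0.298 0.235 0.231 0.186 0.211] 0.232
```

carry_out(
  claw=[3.8,3.8,7,7,7,7,7,7,7,7],
  delta_pos=[
    [0,0,0],
    [0,0,0],
    [0,0,0],
    [0,0,0],
    [0,0,0],
    [0,0,0],
    [0,0,-2],
    [0,0,-3],
    [0,0,-3],
    [0,0,0],
  ],
  angular=[
    [0,0,-0.03],
    [0,0,0],
    [0,0,0],
    [0,0,0],
    [0,0,0],
    [0,0,0],
    [0,0,0],
    [0,0,0],
    [0,0,0],
    [0,0,0],
  ],
)

```text
clock: 13.45
position: [0.5476, 0.0724, 0.2043]
ee_rot: [3.017, 0.872, 0.01]
force: [0.7, -0.1, 0.5]
width: 0.758
gripper_force: 0.0
```

```bash
python3 st.py
python3 - <<'E'
from h import *
s=arm.observe();M=R.from_rotvec(s["ee_rot"]).as_matrix()
print((M.T@(np.array([.571,-.0615,.19])-s["position"])*100).round(2))
E
```

```text
t 13.45 pos [0.5476 0.0724 0.2043] yaw 0.5624 tilt [0.0063 0.001 ] F [ 0.74 -0.12  0.51] M [-0.052 -0.04   0.007] w 0.758 g 0.0 q7 -1.44
[-5.17 12.57  1.44]
```

carry_out(
  claw=[6,6,6,6,6,6,6,6,6,6,6],
  delta_pos=[
    [-1.3,3.15,0.3],
    [-1.3,3.15,0.3],
    [-1.3,3.15,0.3],
    [-1.3,3.15,0.3],
    [0,0,0],
    [0,0,0],
    [0,0,0],
    [0,0,0],
    [0,0,0],
    [0,0,0],
    [0,0,0],
  ],
  angular=[
    [0,0,0],
    [0,0,0],
    [0,0,0],
    [0,0,0],
    [0,0,0.12],
    [0,0,0.12],
    [0,0,0.12],
    [0,0,0.12],
    [0,0,0.12],
    [0,0,0],
    [0,0,0],
  ],
  force=15,
)

```text
clock: 14.55
position: [0.5685, -0.0626, 0.1881]
ee_rot: [3.141, -0.053, -0.001]
force: [0.2, -0.0, -0.1]
width: 0.656
gripper_force: 0.0
```

```bash
python3 st.py
python3 - <<'E'
from h import *
s=arm.observe();M=R.from_rotvec(s["ee_rot"]).as_matrix()
P=arm.get_image("wrist")
for k,z in dict(lid_knob=.1195,dial_pointer=.1,dial_grip=.118).items():
    for r in arm.place_of(k,P)[:1]:
        u=px(r["centre"],P);print(k,round(r["conf"],2),u.round(1),plane(u,P,z).round(4))
print((M.T@(np.array([.571,-.0615,.1205])-s["position"])*100).round(2))
E
```

```text
t 14.55 pos [ 0.5685 -0.0626  0.1881] yaw -0.0338 tilt [-0.0006 -0.0003] F [ 0.2 -0.  -0.1] M [-0.037  0.019  0.008] w 0.656 g 0.0 q7 -1.72
lid_knob 0.61 [280.2 230.7] [ 0.5723 -0.0611  0.1195]
dial_pointer 0.89 [ 99.  219.4] [0.5795 0.0765 0.1   ]
[ 0.25 -0.12  6.76]
```

carry_out(
  claw=[6,6,6,6,1.8,1.8,1.8,1.8,1.8,1.8,1.8,1.8],
  delta_pos=[
    [0.3,-0.1,2],
    [0,0,2],
    [0,0,2.6],
    [0,0,0],
    [0,0,0],
    [0,0,0],
    [0,0,0],
    [0,0,0],
    [0,0,0],
    [0,0,0],
    [0,0,0],
    [0,0,0],
  ],
  angular=[
    [0,0,0],
    [0,0,0],
    [0,0,0],
    [0,0,0],
    [0,0,0],
    [0,0,0],
    [0,0,0],
    [0,0,0],
    [0,0,0],
    [0,0,0],
    [0,0,0],
    [0,0,0],
  ],
  force=15,
)

```text
clock: 15.95
position: [0.5718, -0.061, 0.1227]
ee_rot: [-3.141, 0.058, -0.0]
force: [-0.9, 2.1, 1.8]
width: 0.237
gripper_force: 15.0
```

carry_out(
  claw=[1.8,1.8,1.8,1.8],
  delta_pos=[
    [-0.2,0,0],
    [-0.2,0,0],
    [-0.2,0,0],
    [0,0,0],
  ],
  angular=[
    [0,0,0],
    [0,0,0],
    [0,0,0],
    [0,0,0],
  ],
)

```text
clock: 16.35
position: [0.5655, -0.0609, 0.1226]
ee_rot: [-3.141, 0.058, 0.0]
force: [0.5, 4.8, 2.9]
width: 0.232
gripper_force: 15.0
```

```bash
python3 st.py
```

```text
t 16.35 pos [ 0.5655 -0.0609  0.1226] yaw -0.0369 tilt [0.     0.0004] F [0.46 4.79 2.94] M [ 1.174 -0.066 -0.039] w 0.232 g 15.0 q7 -1.75
```

carry_out(
  claw=[1.8,1.8,1.8,1.8,1.8,1.8,1.8,1.8,1.8,1.8,1.8,1.8],
  delta_pos=[
    [-0.6,0,0],
    [-0.6,0,0],
    [-0.6,0,0],
    [-0.6,0,0],
    [-0.6,0,0],
    [-0.6,0,0],
    [-0.6,0,0],
    [-0.6,0,0],
    [-0.6,0,0],
    [-0.6,0,0],
    [-0.4,0,0],
    [0,0,0],
  ],
  angular=[
    [0,0,0],
    [0,0,0],
    [0,0,0],
    [0,0,0],
    [0,0,0],
    [0,0,0],
    [0,0,0],
    [0,0,0],
    [0,0,0],
    [0,0,0],
    [0,0,0],
    [0,0,0],
  ],
)

```text
clock: 17.55
position: [0.5009, -0.0589, 0.1226]
ee_rot: [3.141, -0.059, -0.001]
force: [-1.7, 5.7, 4.6]
width: 0.235
gripper_force: 15.0
```

carry_out(
  claw=[1.8,1.8,1.8],
  delta_pos=[
    [-0.2,0,0],
    [-0.2,0,0],
    [-0.1,0,0],
  ],
  angular=[
    [0,0,0],
    [0,0,0],
    [0,0,0],
  ],
)

```text
clock: 17.85
position: [0.4973, -0.0588, 0.1227]
ee_rot: [-3.141, 0.058, -0.002]
force: [4.8, 4.9, -1.4]
width: 0.235
gripper_force: 15.0
```

```bash
python3 st.py
```

```text
t 17.85 pos [ 0.4973 -0.0588  0.1227] yaw -0.0372 tilt [0.0014 0.    ] F [ 4.82  4.93 -1.44] M [ 1.061 -1.105  0.028] w 0.235 g 15.0 q7 -1.76
```

carry_out(
  claw=[1.8,1.8,1.8],
  delta_pos=[
    [-0.2,0,0],
    [-0.1,0,0],
    [0,0,0],
  ],
  angular=[
    [0,0,0],
    [0,0,0],
    [0,0,0],
  ],
)

```text
clock: 18.15
position: [0.497, -0.0588, 0.1228]
ee_rot: [-3.141, 0.059, -0.01]
force: [13.5, 3.4, -10.8]
width: 0.232
gripper_force: 15.0
```

```bash
python3 st.py
```

```text
t 18.15 pos [ 0.497  -0.0588  0.1228] yaw -0.0374 tilt [0.0063 0.0004] F [ 13.54   3.44 -10.81] M [ 0.823 -2.85  -0.03 ] w 0.232 g 15.0 q7 -1.76
```

carry_out(
  claw=[6,6,6,6,6,6,6,6,6,6,6,6],
  delta_pos=[
    [0,0,0],
    [0,0,0],
    [0,0,0],
    [0,0,0],
    [0,0,0],
    [0,0,-2],
    [0,0,-3],
    [0,0,-4],
    [0,0,-4],
    [0,0,-3],
    [0,0,0],
    [0,0,0],
  ],
  angular=[
    [0,0,0],
    [0,0,0],
    [0,0,0],
    [0,0,0],
    [0,0,0],
    [0,0,0],
    [0,0,0],
    [0,0,0],
    [0,0,0],
    [0,0,0],
    [0,0,0],
    [0,0,0],
  ],
)

```text
clock: 19.35
position: [0.4938, -0.0589, 0.2828]
ee_rot: [3.141, -0.059, 0.002]
force: [-0.4, -0.2, -0.7]
width: 0.651
gripper_force: 0.0
```

Run:
```python
from h import *
s=arm.observe();print(s["position"],s["force"])
P=arm.get_image("wrist")
for r in arm.place_of("lid_knob",P)[:1]:
    print(r["conf"],plane(px(r["centre"],P),P,.1195).round(4))
cv2.imwrite("pics/end.png",np.hstack([cv2.resize(P["frame"],(400,300)),cv2.resize(arm.get_image("side")["frame"],(400,300))])[:,:,::-1])
```

```text
[ 0.49380354 -0.05887676  0.28284971] [-0.40925306 -0.19270453 -0.66370976]
0.73 [ 0.4972 -0.0609  0.1195]
```

View pics/end.png

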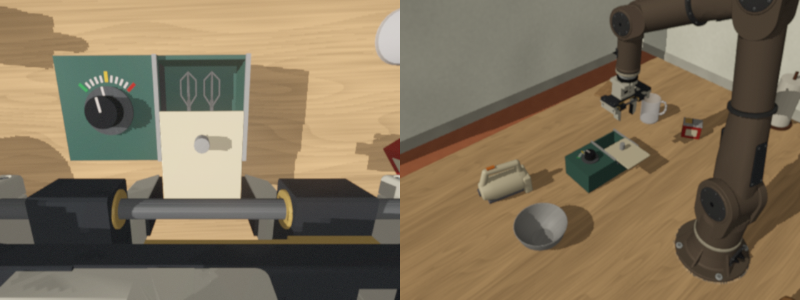

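The picture shows the lid open against its stop (knob at about (202,144)), the beaters exposed at about (200,90), the dial near tick 4 and the other things where they were.

```bash
python3 -c "
from cell import arm
print(arm.sign_off())"
```

```text
the job is handed in; nothing more can be done
None
```

The safe is open: I turned the dial right to 9, left to 0, then right to the catch near tick 4. To confirm it I leaned on the catch lightly twice more (about 0.2 N m at most), then backed off. The lid is at its end stop, the gripper is clear, the other things look undisturbed, and the job was handed in at about 19.5 s.

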